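# Release the toggle clamp and slide the sample carrier onto its transfer tray

## Robot

A 6-joint arm with a two-finger parallel gripper is mounted at the origin on the work surface. World frame = base frame: x ahead of the robot, y to its left, z up, the work surface at z = 0. Lengths are in m, angles in rad, forces in N, time in s.
With the tool pointing down it reaches from about 0.3 to 0.75 m from the base axis. Payload 8.5 kg.
Tool frame: the origin (TCP) lies at the very end of the fingers, on their centre line; the grasp point (between the pads) lies 19 mm behind it; z points along the fingers, y is the direction in which the jaws open and shut (so a half turn about z gives the same grasp; the last joint's range is limited). The gripper opens to 85 mm and grips with 20 to 120 N. Pads are 22 mm wide; open, the fingers measure 114 mm over their backs; the gripper's body (76 mm by 85 mm) begins 54 mm behind the grasp point. The pads swing forward as they close: fully open they stand 13 mm farther back than shut.
Start: joints at [-1.511, 0.381, 1.297, -0, 1.464, -0.215], TCP at [0.149, -0.529, 0.192] pointing down, gripper open.
Joint ranges: [-3.11, 3.11], [-0.89, 2.33], [0.22, 2.48], [-1.42, 4.56], [0.17, 2.85], [-2.88, 2.88]. Speed limits (rad/s): [2.39, 2.39, 3.14, 3.14, 3.14, 3.14].

## Interface

Orientations are given as [roll, pitch, yaw] about the fixed x, y, z axes, in that order (R = Rz(yaw) Ry(pitch) Rx(roll)).
In Python, from plant import * gives the robot as it stands. Calls block until the motion is done:
- move_ptp(position, orientation): joint-space move of the TCP to a pose.
- move_straight(position, vel=0.15, rotation=None): straight line of the TCP; rotation=None keeps the orientation; vel is the mean speed in m/s.
- move_j(angles): joint-space move.
- gripper_to(opening): finger opening in m; the grip force is fixed at half the most; returns when the fingers have stopped.
- hold(seconds).
- solve_ik(position, orientation): joint angles nearest the present ones, or None.
- get_state(): the state.
- capture(name): name is "scene" or "top" or "wrist"; returns a dict with "img" (420x560x3 uint8, blue, green, red), "intrinsics" (3x3 intrinsics, pixels), "position" and "rotation" of the camera in the world; the wrist camera has in their place "tool_from_camera" (4x4, takes a point from camera to tool coordinates, whose origin is the TCP and whose axes are the flange's). Camera axes: x right, y down, z forward; pixel columns grow to the right and rows downward; lengths in m; the calibration is good to about 2 mm. The wrist camera is an equidistant fisheye: a pixel r from the principal point sees the ray r / f radians off the axis. A picture is of the moment at which its call begins: read the wrist's pose just before it. There is no depth.
A pose or a line that the arm cannot do raises Unreachable and nothing moves.
- hand_in(): hands the job in, once; it reports no verdict.
The state is a dict: "time": time; "qpos": joint angles; "dq": joint speeds; "joint_efforts": joint torques, N m; "position": TCP position; "eef_rot": TCP orientation; "contact_force": force on the tool from outside, world axes, zero at the start; "moment": the same for the moment, N m; "finger_gap": finger opening in m.
Only numpy, scipy, OpenCV 4.12 (cv2) and the standard library are available. Lean on these libraries where they do the work, as an engineer would, in place of code of your own. Each camera call takes 0.05 s, during which the arm holds its last target.

## Task

The sample carrier has been inspected: throw the upright handle of the toggle clamp over and all the way back to its stop, so that the clamp arm stands open, and leave it open. Then slide the carrier, without lifting it out, along its guide onto the transfer tray docked at one end, and let it rest with its whole length on the tray, not overhanging either end. Do not drag the carrier while it is still clamped, and do not disturb the microscope objective, the jar or the loupe.

Things in the scene. Friction and masses are not known exactly. Their poses are not given: they have to be found in the camera images.
- fixture: Aluminium inspection fixture fixed to the bench, base 185 (x) x 140 (y) x 12 mm. Origin on the bench under the middle of the carrier's seat; z up, y along the guide, +x towards the toggle clamp. Guide: steel bed at height 20 mm, y -70 to +70 mm, ends open, walls (inner faces at x +-29.5 mm) up to height 30 mm. Clamp cheeks: x 73 to 107, y +-15 mm, up to height 84 mm.
- handle (a joint): Angle of the clamp's handle (rad): 0 = clamped, upright; grows as its top swings towards the fixture's +x and down; 1.35 = fully open at its stop, nearly level. A spring holds it shut (about 4 N at mid-grip to start it) and passes over centre at about 0.65: well below that the handle springs back, well beyond it (0.9) it snaps fully open by itself. The arm turns 1.3 times the handle's angle.
- handle_pivot (a point): The handle's pivot: on the fixture at x = 90, y = 0, height 74 mm; its axis is the fixture's y axis. This point does not move; its axes are the fixture's.
- clamp_tip (a point): Tip of the steel clamp arm, above the rubber pad. Clamped, the arm lies level over the carrier (tip at fixture x 5 mm, top of arm at height 73 mm, spindle head 79 mm), a sprung rubber pad pressing on the carrier. Open, it stands up: tip at about x 100 mm, height 145 mm, the pad pointing to -x and reaching back to about x 80 mm.
- handle_grip (a point): Point on the handle's axis in the middle of its black round grip, 85 mm from the pivot. The grip is 20 mm in diameter and runs from 45 to 115 mm (its end) from the pivot. z points along the handle, away from the pivot.
- carrier_centre (a point): Centre (half-way up) of the sample carrier, a loose aluminium block with a dark inlaid sample near its -x edge: 56 (x, across the guide) x 50 (y, along it) x 30 mm high, 0.17 to 0.34 kg. It starts clamped on the guide's bed, axes along the fixture's, top at height 50 mm, 20 mm above the guide walls.
- tray_floor (a point): Middle of the transfer tray's floor, 19 mm above the bench (1 mm below the guide's bed). The tray is fixed, docked in line with the guide at its +y or its -y end (109 mm from the seat's middle, 1 mm gap). Floor 76 mm long along y; white side walls, inner faces at x +-31.5 mm, up to height 29.5 mm; both ends open, so the carrier can be pushed off the far end. Axes as the fixture's.
- end_stop: Low steel end-stop block docked at the other end of the guide, 60 x 76 mm, 32 mm high, with a small knob on its -x side; fixed. Origin on the bench under its centre (109 mm from the seat's middle), axes as the fixture's.
- objective: Loose bystander: steel microscope objective standing upright, 28 mm diameter, 42 mm high; origin at the centre of its underside.
- jar: Loose bystander: small amber glass jar with cap, 40 mm diameter, 50 mm high; origin at the centre of its underside.
- loupe: Loose bystander: black eye loupe, 42 mm diameter, 30 mm high; origin at the centre of its underside.
Things that resemble listed ones, but are neither listed nor needed, are in the scene too. Leave any turquoise look-alike of the part that bears carrier_centre alone.

How it is judged:
On the way, in this order (a step that is already met when the one before it is completed fails the run):
1. the clamp handle is thrown fully back (angle above 1.2 rad) (value of joint handle above 1.2 rad), for 0.2 s.
2. the carrier lies wholly on the transfer tray (y of carrier_centre in the frame of tray_floor between -0.012 and 0.012 m and x of carrier_centre in the frame of tray_floor between -0.008 and 0.008 m and z of carrier_centre in the frame of tray_floor between 0.011 and 0.019 m and angle between carrier_centre's own z axis and vertical below 0.1 rad), for 0.2 s.
At the end, for the whole second after the job is handed in: The clamp handle is still fully back (angle above 1.2 rad) and the carrier rests flat and still (under 10 mm/s, within 0.1 rad of upright) on the transfer tray's floor, its whole length on it: its centre within 12 mm of the tray's middle along the guide and 8 mm across (all of step 2 and value of joint handle above 1.2 rad and linear speed of carrier below 0.01 m/s); the robot touches nothing.
It fails at once if the carrier is dragged more than 12 mm while still clamped (handle below 0.6 rad) (value of joint handle below 0.6 rad and distance of carrier_centre from where it was at the start of the episode above 0.012 m).
It fails at once if the carrier is lifted more than 15 mm off the guide (z of carrier_centre in the frame of fixture above 0.05 m).
It fails at once if the objective, the jar or the loupe is shifted more than 20 mm (distance of any of objective, jar, loupe from where it was at the start of the episode above 0.02 m).
It also fails if it takes over 48 s, if anything falls off the work surface, if the arm or the gripper's body presses on something with over 40 N, if the wrist force passes 120 N, or if a joint passes its speed limit or range.

## Working session

There is one attempt and no reset: what is moved stays moved. The work goes in short steps, each a Python script; the robot and the scene stay as the last script left them, time stands still between calls to the robot, and variables do not carry over. Pictures are saved under pics/ and viewed, and the job is handed in when it is done.

```bash
mkdir -p pics; ls; python3 - <<'E'
from plant import *
import cv2,numpy as np
for n in ["scene","top","wrist"]:
    s=get_state(); c=capture(n); cv2.imwrite(f"pics/{n}0.png",c["img"])
    print(n,{k:np.round(v,4).tolist() for k,v in c.items() if k!="img"})
print(s)
E
```

```text
pics
scene {'intrinsics': [[395.5321, 0.0, 273.2443], [0.0, 395.5321, 206.8088], [0.0, 0.0, 1.0]], 'position': [0.8461, 0.2786, 0.6056], 'rotation': [-2.4669, -0.0156, 2.2682]}
top {'intrinsics': [[438.8266, 0.0, 269.3541], [0.0, 438.8266, 205.4453], [0.0, 0.0, 1.0]], 'position': [0.4208, 0.0108, 0.9653], 'rotation': [-3.0433, 0.0242, -1.5791]}
wrist {'intrinsics': [[325.1923, 0.0, 277.9433], [0.0, 325.1923, 213.4332], [0.0, 0.0, 1.0]], 'tool_from_camera': [[-0.0002, -0.9448, -0.3277, 0.0849], [1.0, 0.0001, -0.0007, 0.0008], [0.0007, -0.3277, 0.9448, -0.1828], [0.0, 0.0, 0.0, 1.0]]}
{'time': 0.1, 'qpos': array([-1.51132412e+00,  3.81183284e-01,  1.29815043e+00, -2.06666019e-05,
        1.46355347e+00, -2.15288407e-01]), 'dq': array([ 0.00064537,  0.00015983, -0.00222749, -0.00011571, -0.00122469,
       -0.00050688]), 'joint_efforts': array([ 4.09944478e-03, -4.49218547e+01, -2.31652880e+01, -2.15010045e-04,
        3.71060873e-03,  1.68565441e-05]), 'position': array([ 0.14920424, -0.52907241,  0.19125583]), 'eef_rot': array([-3.14032361e+00, -2.56479495e-04,  2.74762672e-01]), 'contact_force': array([-0.97182237, -0.63022852, -0.32634715]), 'moment': array([-0.01745818, -0.01096645, -0.01523226]), 'finger_gap': 0.08512964407181323}
```

View pics/scene0.png

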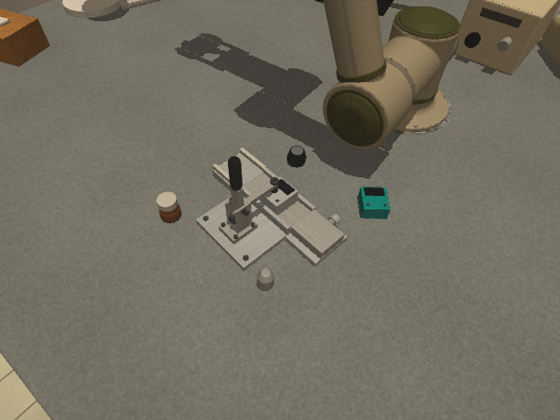

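View pics/top0.png

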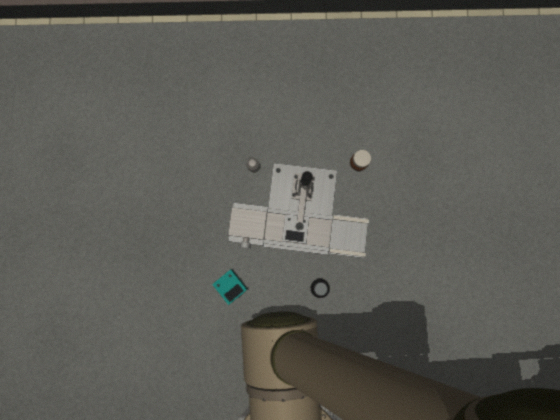

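View pics/wrist0.png

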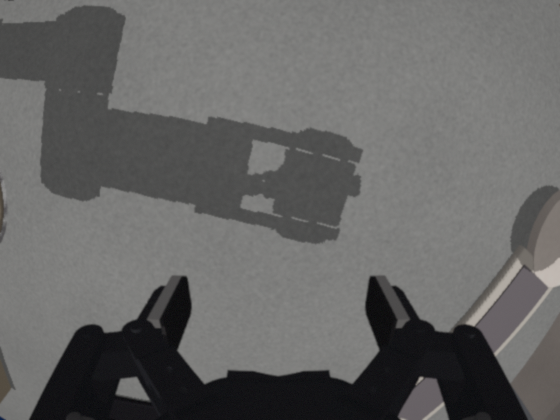

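```bash
cat > h.py <<'E'
import numpy as np,cv2
from scipy.spatial.transform import Rotation as R
def cam(c):
    return c["intrinsics"],np.array(c["position"]),R.from_euler('xyz',c["rotation"]).as_matrix()
def proj(c,P):
    K,p,r=cam(c); q=(np.atleast_2d(P)-p)@r; q=q@K.T; return q[:,:2]/q[:,2:]
def back(c,uv,z):
    K,p,r=cam(c); d=r@np.linalg.inv(K)@np.array([uv[0],uv[1],1.]); return p+d*(z-p[2])/d[2]
def fix(f,P):
    # f=(x,y,yaw)
    P=np.atleast_2d(P).astype(float); c,s=np.cos(f[2]),np.sin(f[2])
    return np.c_[f[0]+c*P[:,0]-s*P[:,1], f[1]+s*P[:,0]+c*P[:,1], P[:,2]]
E
python3 - <<'E'
import cv2
a=cv2.imread("pics/top0.png")[140:310,200:390]; b=cv2.imread("pics/scene0.png")[130:300,140:410]
cv2.imwrite("pics/top0c.png",cv2.resize(a,None,fx=4,fy=3.5,interpolation=2)[:600]); cv2.imwrite("pics/top0c.png",cv2.resize(a,None,fx=3.5,fy=3.5,interpolation=2))
cv2.imwrite("pics/scene0c.png",cv2.resize(b,None,fx=2.9,fy=2.9,interpolation=2))
E
```

```text
(no output)
```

View pics/top0c.png

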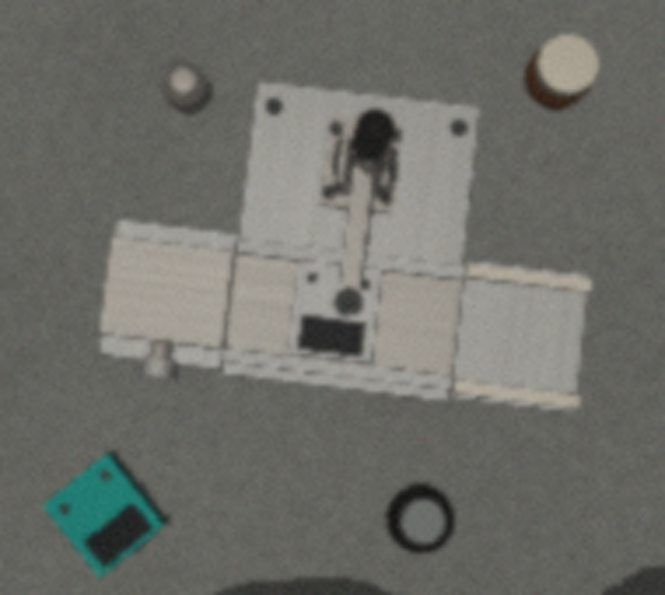

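View pics/scene0c.png

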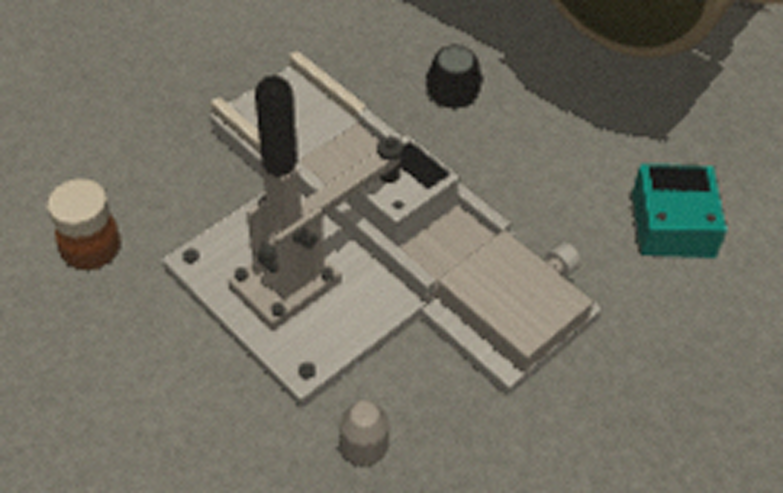

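```bash
cat > fit.py <<'E'
from h import *
from plant import *
from scipy.optimize import least_squares
T=capture("top");S=capture("scene")
tp=lambda u,v:(u/3.5+200,v/3.5+140); sp=lambda u,v:(u/2.9+140,v/2.9+130)
obs=[(T,tp(118,237),(30,147,32)),(T,tp(101,337),(-30,147,32)),(T,tp(232,250),(30,71,32)),(T,tp(222,352),(-30,71,32)),
(T,tp(258,84),('X',70,12)),(T,tp(478,107),('X',-70,12)),
(T,tp(297,357),(-28,25,50)),(T,tp(371,362),(-28,-25,50)),
(S,sp(303,402),('X',70,12)),(S,sp(165,262),('X',-70,12)),
(S,sp(498,233),(-30,71,32)),(S,sp(598,305),(-30,147,32)),(S,sp(528,357),(30,147,32)),(S,sp(440,285),(30,71,32)),
(S,sp(457,178),(-28,25,50)),(S,sp(402,212),(28,25,50))]
def res(p):
    r=[]
    for c,uv,P in obs:
        P=np.array([p[3]*1000 if a=='X' else a for a in P])/1000.
        r.append(proj(c,fix(p,P))[0]-uv)
    return np.ravel(r)
s=least_squares(res,[0.42,-0.05,0,0.12],loss='soft_l1')
print(s.x); print(np.round(s.fun.reshape(-1,2),1)); np.save("fix.npy",s.x)
f=s.x
def draw(c,img,k):
    def poly(Ps,col):
        q=proj(c,fix(f,np.array(Ps)/1000.)); 
        cv2.polylines(img,[np.round((q+0.5)*k).astype(int)],True,col,1,cv2.LINE_AA)
    rect=lambda x0,x1,y0,y1,z:[(x0,y0,z),(x1,y0,z),(x1,y1,z),(x0,y1,z)]
    poly(rect(-28,28,-25,25,50),(0,0,255)); poly(rect(-28,28,-25,25,20),(0,0,255))
    poly(rect(-29.5,29.5,-70,70,30),(0,255,0)); poly(rect(-31.5,31.5,-147,-71,29.5),(255,0,0)); poly(rect(-31.5,31.5,-147,-71,19),(255,0,0))
    poly(rect(-30,30,71,147,32),(255,0,255)); poly(rect(73,107,-15,15,84),(0,255,255))
    poly([(90,0,74),(90,0,189)],(0,0,255))
    poly([(90,0,73),(5,0,73)],(255,0,0))
    return img
k=3.5
a=draw(T,cv2.resize(T["img"],None,fx=k,fy=k),k)[490:1085,700:1365]
b=draw(S,cv2.resize(S["img"],None,fx=3,fy=3),3)[380:900,420:1210]
cv2.imwrite("pics/ov_t.png",a);cv2.imwrite("pics/ov_s.png",b)
for n,c,uv,z in [("objective",T,tp(186,83),.03),("jar",T,tp(565,66),.05),("loupe",T,tp(421,518),.03)]: 
    print(n,back(c,uv,z))
E
python3 fit.py
```

```text
[ 0.46104604 -0.02394486 -0.13105558  0.13982005]
[[-4.2 -0.4]
 [-3.  -1.1]
 [-1.5  0.1]
 [-2.2 -1.1]
 [-2.  -0.9]
 [-1.5 -0.1]
 [-1.9 -0.9]
 [ 0.9  0.6]
 [-0.2 -2.2]
 [-0.7 -2.5]
 [ 2.7 -2.6]
 [-0.7 -2.3]
 [ 0.3 -1. ]
 [-0.4 -3. ]
 [-0.7 -3.3]
 [-3.7  0.4]]
objective [0.6043702 0.0669978 0.03     ]
jar [ 0.60784965 -0.16276088  0.05      ]
loupe [ 0.33809093 -0.07275819  0.03      ]
```

View pics/ov_t.png

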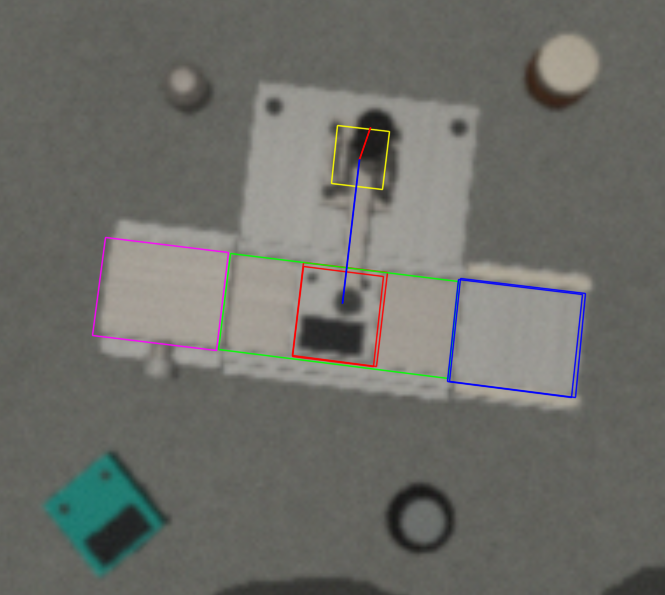

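View pics/ov_s.png

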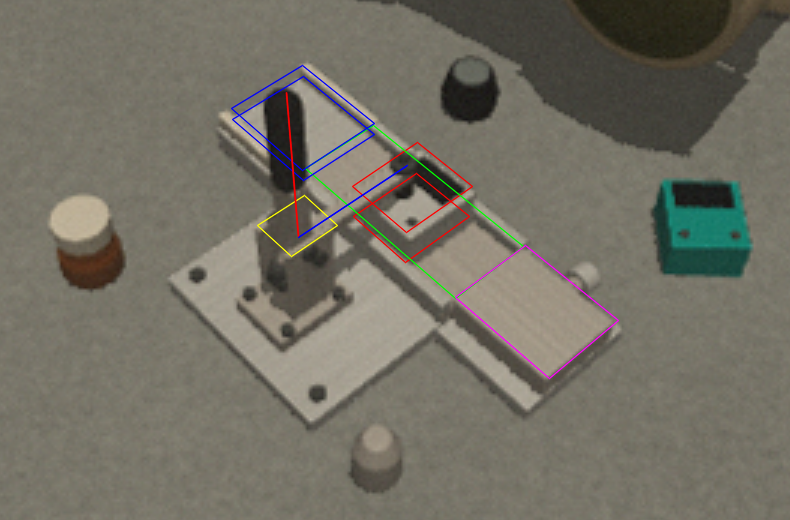

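Carrier candidates in the top view are the silver block with the dark inlay under the clamp (~295,228) and the turquoise block (~230,287). I take the silver one. Tray candidates are the white-walled part at (349,236) and the knobbed block at (248,222). The one with white walls and no knob is the tray, so it sits at the -y end. The objective is at (253,164), the jar at (362,159) and the loupe at (320,288). Next is a closer look from the wrist camera.

```bash
cat >> h.py <<'E'
def wproj(w,st,P):
    Rt=R.from_euler('xyz',st["eef_rot"]).as_matrix(); M=np.array(w["tool_from_camera"])
    q=(np.atleast_2d(P)-st["position"])@Rt; q=(q-M[:3,3])@M[:3,:3]
    r=np.hypot(q[:,0],q[:,1]); th=np.arctan2(r,q[:,2]); K=w["intrinsics"]
    return np.c_[K[0,2]+K[0,0]*th*q[:,0]/r, K[1,2]+K[1,1]*th*q[:,1]/r]
E
python3 - <<'E'
from plant import *
from h import *
import pickle
move_ptp([0.49,-0.03,0.32],[np.pi,0,-0.131])
st=get_state(); w=capture("wrist"); pickle.dump((st,w),open("w1.pkl","wb"))
cv2.imwrite("pics/w1.png",w["img"]); cv2.imwrite("pics/w1b.png",cv2.resize(w["img"][20:320,80:480],None,fx=2,fy=2,interpolation=2))
print(st["time"],st["position"],st["eef_rot"],st["contact_force"])
E
```

```text
2.4583 [ 0.48998564 -0.03057034  0.3197358 ] [ 3.14153675e+00  5.16815768e-04 -1.31739929e-01] [-0.72417446  0.25236226  0.29065474]
```

View pics/w1b.png

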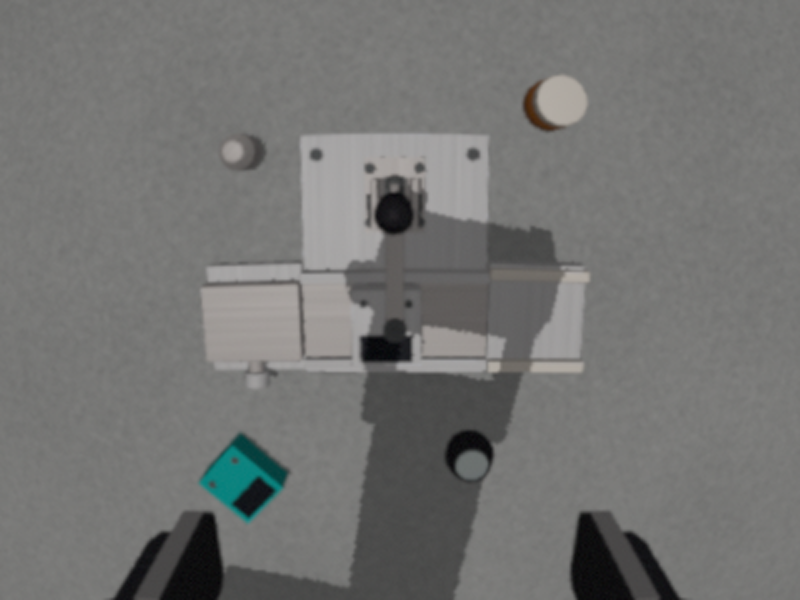

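```bash
cat > fitw.py <<'E'
from h import *
import pickle
from scipy.optimize import least_squares
st,w=pickle.load(open("w1.pkl","rb"))
wp=lambda u,v:((u+.5)/2-.5+80,(v+.5)/2-.5+20)
obs=[(wp(302,136),('X',70,12)),(wp(489,136),('X',-70,12)),(wp(203,287),(30,147,32)),(wp(207,361),(-30,147,32)),(wp(299,283),(30,71,32)),(wp(301,360),(-30,71,32)),(wp(394,213),(90,0,189))]
def res(p):
    return np.ravel([wproj(w,st,fix(p,np.array([p[3]*1000 if a=='X' else a for a in P])/1000.))[0]-uv for uv,P in obs])
s=least_squares(res,[.461,-.024,-.131,.14],loss='soft_l1'); print(s.x); print(np.round(s.fun.reshape(-1,2),1)); f=s.x; np.save("fixw.npy",f)
img=cv2.resize(w["img"],None,fx=2,fy=2,interpolation=2)
def poly(Ps,col):
    Q=[]
    for a,b in zip(Ps,Ps[1:]+Ps[:1]): Q+= [np.array(a)+(np.array(b)-a)*t for t in np.linspace(0,1,8)]
    q=wproj(w,st,fix(f,np.array(Q)/1000.)); cv2.polylines(img,[np.round((q+.5)*2-.5).astype(int)],True,col,1,cv2.LINE_AA)
rect=lambda x0,x1,y0,y1,z:[(x0,y0,z),(x1,y0,z),(x1,y1,z),(x0,y1,z)]
poly(rect(-28,28,-25,25,50),(0,0,255)); poly(rect(-29.5,29.5,-70,70,30),(0,255,0)); poly(rect(-31.5,31.5,-147,-71,29.5),(255,0,0)); poly(rect(-30,30,71,147,32),(255,0,255)); poly(rect(73,107,-15,15,84),(0,255,255)); poly([(90,0,74),(90,0,189)],(0,0,255)); poly([(90,0,73),(5,0,73)],(255,255,0))
cv2.imwrite("pics/w1ov.png",img[40:640,160:960])
E
python3 fitw.py
```

```text
[ 0.46405786 -0.0270449  -0.12706289  0.13815836]
[[-0.7  0.3]
 [ 0.2 -0.2]
 [-1.1 -0.9]
 [ 0.   0.1]
 [ 0.1 -0.3]
 [ 0.8  0.1]
 [ 0.2  0.5]]
```

View pics/w1ov.png

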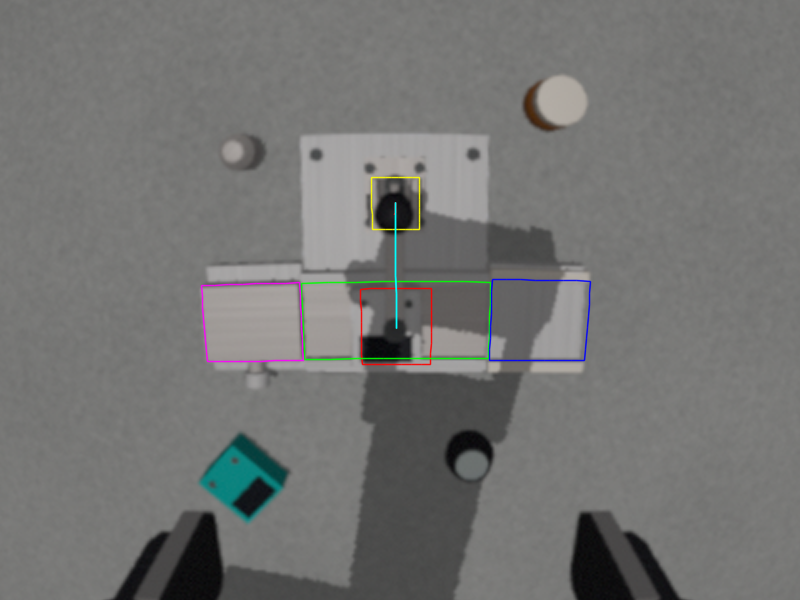

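The wrist overlay agrees with the fit, except that the carrier (inlay centred at 386,348) sits about 6 mm towards +y of its seat. I'll allow for that when I slide it. Now the handle push.

```bash
python3 - <<'E'
from plant import *
from h import *
f=np.load("fixw.npy"); o=[np.pi,0,f[2]]
W=lambda x,y,z: fix(f,np.array([x,y,z])/1000.)[0]
gripper_to(0.0)
move_ptp(W(48,0,250),o)
move_straight(W(48,0,149),vel=0.12)
f0=get_state()["contact_force"]
print(get_state()["time"],get_state()["position"],get_state()["finger_gap"],f0)
def tgt(t,r=75,half=11):
    return W(90+r*np.sin(t)-10*np.cos(t)-half,0,74+r*np.cos(t)+10*np.sin(t))
for t in [0,.2,.4,.55,.7,.85,1.0,1.1]:
    move_straight(tgt(t),vel=0.07); s=get_state(); print(t,round(s["time"],2),np.round(s["contact_force"]-f0,1))
    if np.linalg.norm(s["contact_force"]-f0)>25: print("STOP"); break
c=capture("scene"); cv2.imwrite("pics/s2.png",cv2.resize(c["img"][110:300,130:400],None,fx=2.9,fy=2.9,interpolation=2))
E
```

```text
4.6583 [ 0.51217116 -0.03326258  0.15002433] 0.0002403967499997596 [-0.65626699  0.6850363   0.27350628]
0 5.11 [ 0.5 -0.6 -0.5]
0.2 5.47 [ 0.6 -0.6  0.4]
0.4 5.84 [-0.5 -0.1  9.8]
0.55 6.15 [ 2.2 -0.7 16.2]
0.7 6.46 [ 7.7  0.3 23.7]
0.85 6.77 [13.2  0.9 32. ]
STOP
```

View pics/s2.png

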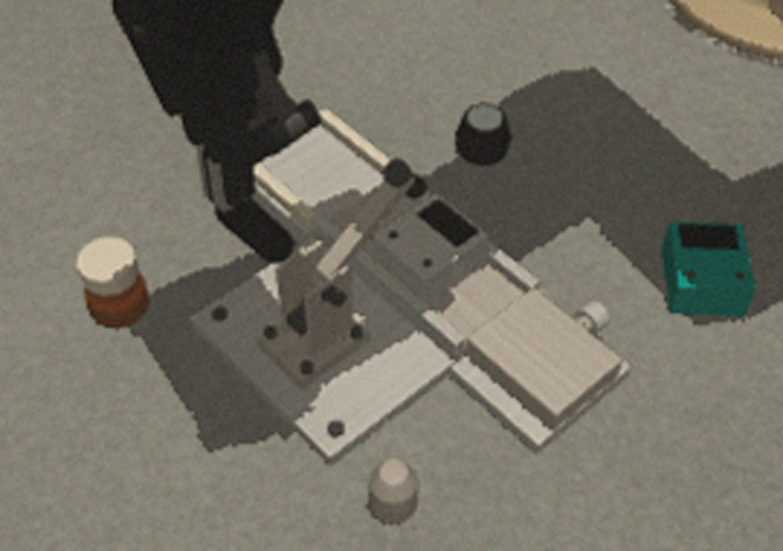

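```bash
python3 - <<'E'
from plant import *
from h import *
c=capture("scene"); cv2.imwrite("pics/s3.png",cv2.resize(c["img"][100:230,160:300],None,fx=5,fy=4.6,interpolation=2))
c=capture("top"); cv2.imwrite("pics/t3.png",cv2.resize(c["img"][140:270,220:400],None,fx=4,fy=4,interpolation=2))
c=capture("wrist"); cv2.imwrite("pics/w3.png",c["img"])
print(get_state()["position"],get_state()["contact_force"],get_state()["moment"],get_state()["joint_efforts"])
E
```

```text
[ 0.5989544  -0.04450454  0.13839849] [13.26650214  1.48374835 31.632412  ] [ 2.09739269e-01 -2.38318305e+00 -1.76904579e-04] [-1.25148453e+00 -3.24609661e+01 -6.84818342e+00 -1.19820636e+00
  3.23768266e+00 -2.17538379e-02]
```

View pics/s3.png

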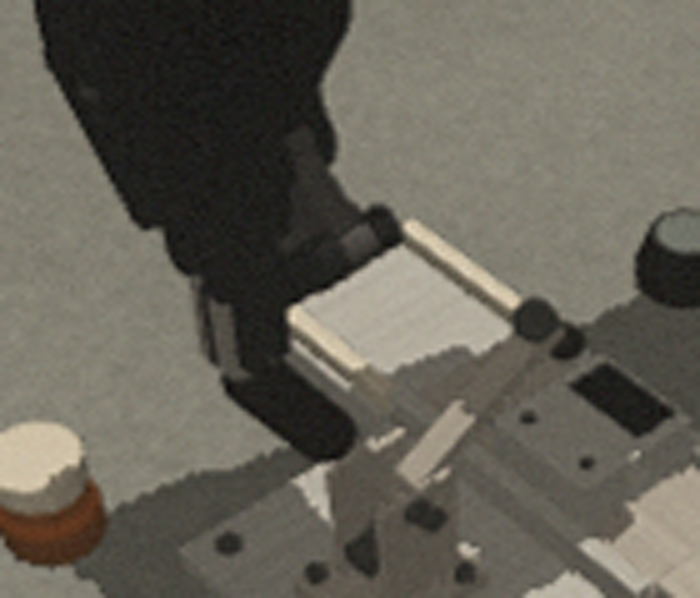

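View pics/t3.png

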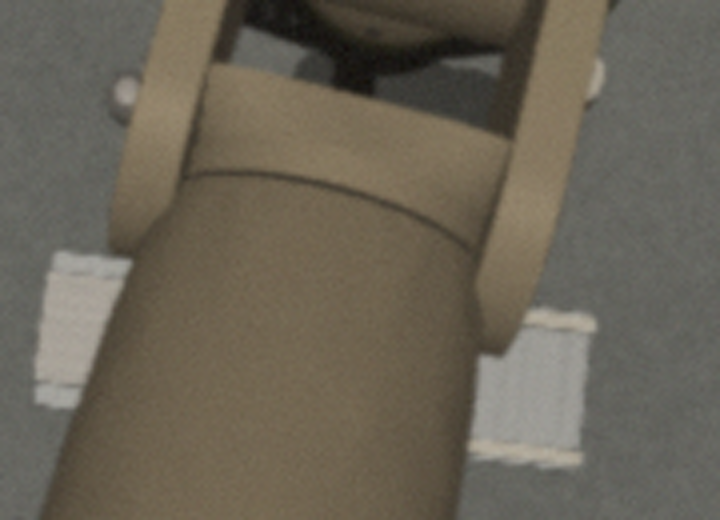

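View pics/w3.png

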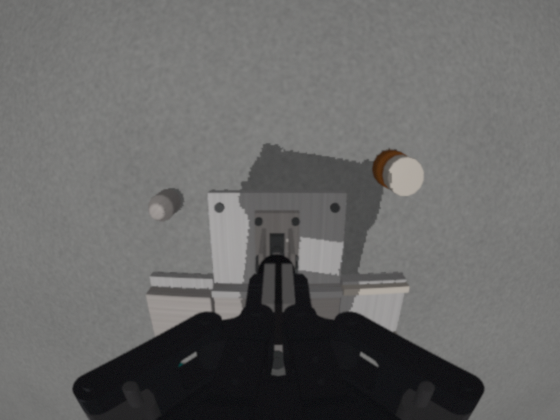

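```bash
python3 - <<'E'
from plant import *
from h import *
f=np.load("fixw.npy")
W=lambda x,y,z: fix(f,np.array([x,y,z])/1000.)[0]
c=capture("scene"); img=cv2.resize(c["img"],None,fx=4,fy=4,interpolation=2)
st=get_state()
def L(a,b,col):
    q=np.round((proj(c,np.array([a,b]))+.5)*4).astype(int); cv2.line(img,tuple(q[0]),tuple(q[1]),col,1,cv2.LINE_AA)
L(st["position"],st["position"]+[0,0,.1],(0,255,255))
for t,col in [(0.35,(0,0,255)),(.5,(0,255,0)),(.65,(255,0,0)),(.85,(255,0,255))]:
    L(W(90+45*np.sin(t),0,74+45*np.cos(t)),W(90+115*np.sin(t),0,74+115*np.cos(t)),col)
    a=1.3*t-np.pi/2
    L(W(90,0,74),W(90+85*np.sin(a),0,74+85*np.cos(a)),col)
x,y=np.round(proj(c,st["position"])[0]*4).astype(int); print(x,y)
cv2.imwrite("pics/s4.png",img[max(0,y-350):y+230,x-330:x+440])
E
```

```text
844 778
```

View pics/s4.png

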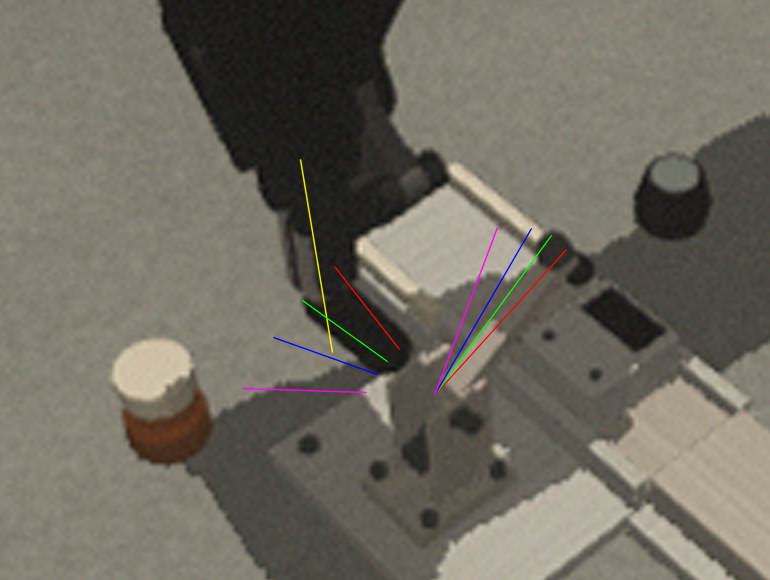

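```bash
python3 - <<'E'
from plant import *
from h import *
import numpy as np
s=get_state(); print(s["finger_gap"],s["time"],s["qpos"],s["eef_rot"])
w=cv2.imread("pics/w3.png"); a=w[200:420,140:420].astype(float); a=255*(a/255)**.45
cv2.imwrite("pics/w3z.png",cv2.resize(a.astype(np.uint8),None,fx=2.7,fy=2.7,interpolation=2))
c=capture("scene"); b=c["img"][100:230,170:290].astype(float); b=255*(b/255)**.4
cv2.imwrite("pics/s5.png",cv2.resize(b.astype(np.uint8),None,fx=4.6,fy=4.6,interpolation=2))
E
```

```text
0.00011372369326124222 7.0167 [-0.27205373  0.49797035  1.26054009  0.00198007  1.35979987  1.42542481] [ 3.14014471 -0.02331819 -0.12705749]
```

View pics/w3z.png

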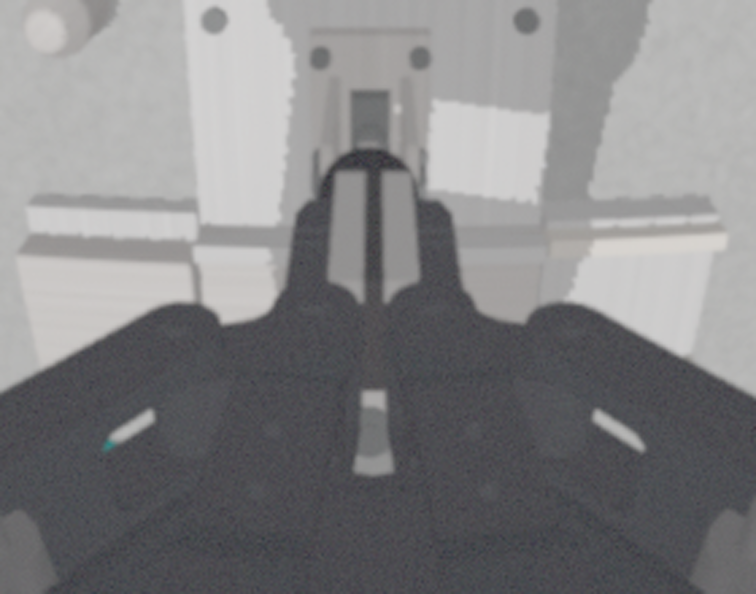

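View pics/s5.png

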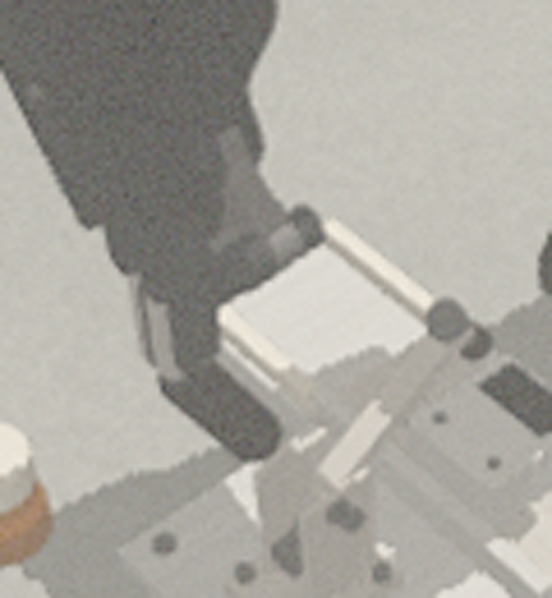

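```bash
python3 - <<'E'
from plant import *
from h import *
import pickle
s=get_state(); p=s["position"]
move_straight([p[0],p[1],0.27],vel=0.15,rotation=[np.pi,0,-0.127])
s=get_state(); w=capture("wrist"); c=capture("scene"); print(s["time"],s["position"],s["contact_force"],s["finger_gap"])
pickle.dump((s,w,c),open("w2.pkl","wb"))
g=lambda a:(255*(a/255.)**.5).astype(np.uint8)
q=wproj(w,s,s["position"])[0]; print("tcp wrist",q)
im=g(w["img"]); cv2.circle(im,tuple(np.round(q).astype(int)),2,(0,0,255),-1); cv2.imwrite("pics/w6.png",cv2.resize(im[150:420,140:420],None,fx=2.2,fy=2.2,interpolation=2))
im=cv2.resize(g(c["img"]),None,fx=3,fy=3,interpolation=2)
for d in (0,.019,.04,.073):
    a=proj(c,s["position"]+[0,0,d])[0]; print(d,a); cv2.circle(im,tuple(np.round((a+.5)*3).astype(int)),3,(0,0,255),-1)
a=(a*3).astype(int); cv2.imwrite("pics/s6.png",im[max(0,a[1]-250):a[1]+340,a[0]-250:a[0]+450])
E
```

```text
8.1417 [ 0.59853384 -0.04438048  0.26885212] [0.0019527  0.20501834 0.86340707] -8.715190964867304e-05
tcp wrist [277.1575241  246.53344592]
0 [200.4792579  128.65104706]
0.019 [198.53569701 116.82894752]
0.04 [196.2474003  102.90992304]
0.073 [192.31677129  79.00108248]
```

View pics/w6.png

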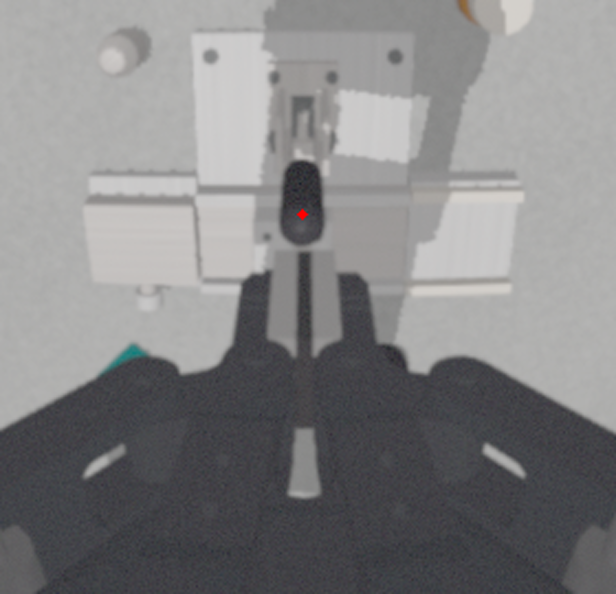

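View pics/s6.png

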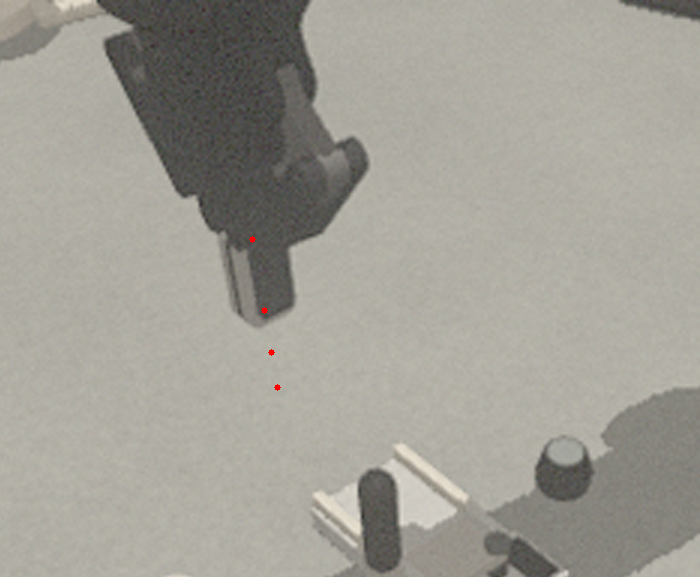

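The pictures show a discrepancy: the closed fingers really end about 42 mm short of the reported TCP. The fingertips in the scene view are at about (266,307), while the reported TCP projects to (277,387). The first push therefore pressed on the end of the grip, and the handle has since sprung back upright. I'll repeat the push with this measured offset.

```bash
cat > push.py <<'E'
from plant import *
from h import *
f=np.load("fixw.npy"); o=[np.pi,0,f[2]]; D=42
W=lambda x,y,z: fix(f,np.array([x,y,z])/1000.)[0]   # z = real fingertip height (closed)
T=lambda x,y,z: W(x,y,z-D)
move_ptp(T(50,0,270),o)
move_straight(T(50,0,166),vel=0.15)
f0=get_state()["contact_force"]
def tgt(t,r=92,half=11): return T(90+r*np.sin(t)-10*np.cos(t)-half,0,74+r*np.cos(t)+10*np.sin(t))
for t in [0,.15,.3,.45,.6,.75,.9,1.0,1.1]:
    move_straight(tgt(t),vel=0.08); s=get_state(); d=s["contact_force"]-f0; print(t,round(s["time"],2),np.round(d,1))
    if np.linalg.norm(d)>18: print("STOP"); break
c=capture("scene"); cv2.imwrite("pics/s7.png",cv2.resize(c["img"][110:300,130:400],None,fx=2.9,fy=2.9,interpolation=2))
E
python3 push.py
```

```text
0 9.94 [-1.9  0.3  1.2]
0.15 10.27 [-3.2  0.2  1.2]
0.3 10.59 [-1.7 -0.   0.1]
0.45 10.92 [-0.9  0.8 -0.6]
0.6 11.24 [-0.8 -0.3 -0.2]
0.75 11.57 [-0.3  0.9  0.1]
0.9 11.89 [-0.2 -0.6 -0.8]
1.0 12.16 [ 0.2  0.3 -0.7]
1.1 12.43 [-0.9 -0.5  0. ]
```

View pics/s7.png

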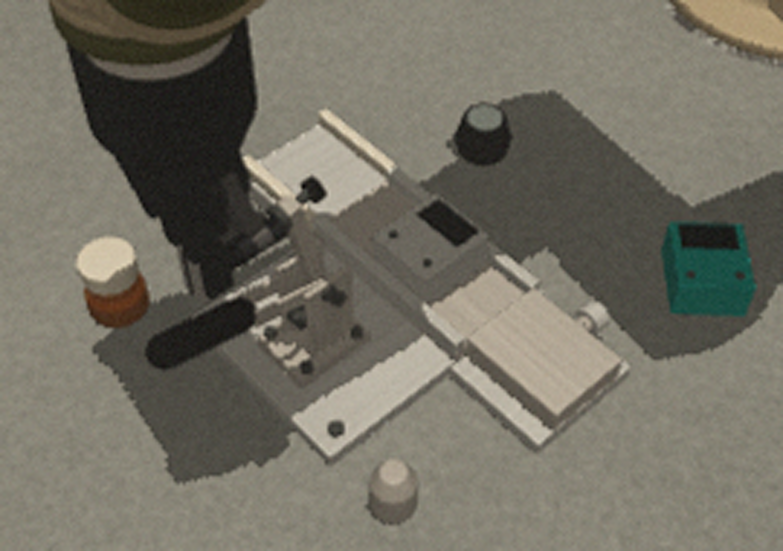

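The handle is fully over and the arm stands open. The handle is the black grip at (150–255, 300–365) and the pad is at (312,190). Next I retract, open the jaws along the guide and re-measure the carrier.

```bash
python3 - <<'E'
from plant import *
from h import *
import pickle
f=np.load("fixw.npy"); o=[np.pi,0,f[2]]
W=lambda x,y,z: fix(f,np.array([x,y,z])/1000.)[0]
p=get_state()["position"]; move_straight([p[0],p[1],0.23],vel=0.2)
move_ptp(W(8,6,200),o); gripper_to(0.068)
s=get_state(); w=capture("wrist"); c=capture("scene"); print(s["time"],s["position"],s["finger_gap"])
pickle.dump((s,w,c),open("w3.pkl","wb"))
img=cv2.resize(w["img"],None,fx=2,fy=2,interpolation=2)
def poly(Ps,col):
    Q=[]
    for a,b in zip(Ps,Ps[1:]+Ps[:1]): Q+= [np.array(a)+(np.array(b)-a)*t for t in np.linspace(0,1,8)]
    q=wproj(w,s,fix(f,np.array(Q)/1000.)); cv2.polylines(img,[np.round((q+.5)*2-.5).astype(int)],True,col,1,cv2.LINE_AA)
rect=lambda x0,x1,y0,y1,z:[(x0,y0,z),(x1,y0,z),(x1,y1,z),(x0,y1,z)]
poly(rect(-28,28,-25,25,50),(0,0,255)); poly(rect(-29.5,29.5,-70,70,30),(0,255,0)); poly(rect(-31.5,31.5,-147,-71,29.5),(255,0,0));poly(rect(-30,30,71,147,32),(255,0,255))
cv2.imwrite("pics/w8.png",img[140:740,160:960])
cv2.imwrite("pics/s8.png",cv2.resize((255*(c["img"][60:260,130:400]/255.)**.5).astype(np.uint8),None,fx=2.9,fy=2.9,interpolation=2))
E
```

```text
14.6667 [ 0.4727952  -0.02210738  0.20000825] 0.06868411526230807
```

View pics/w8.png

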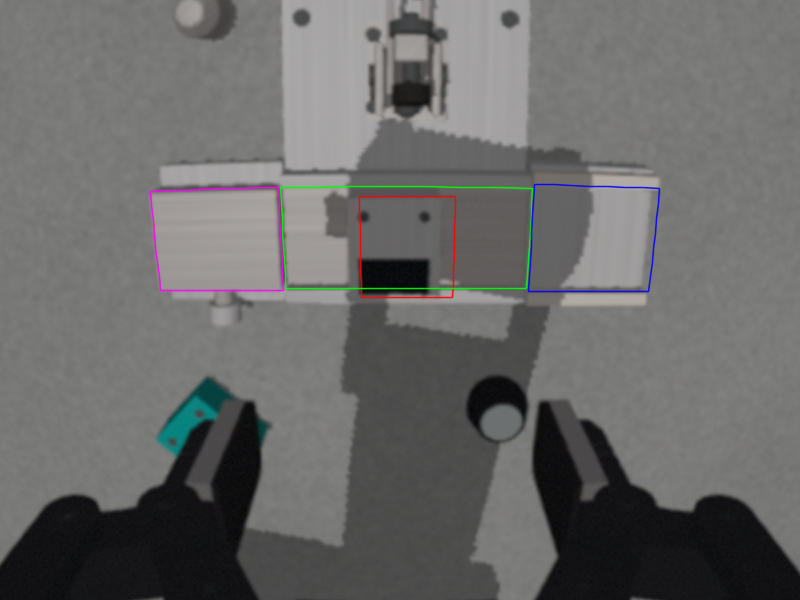

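View pics/s8.png

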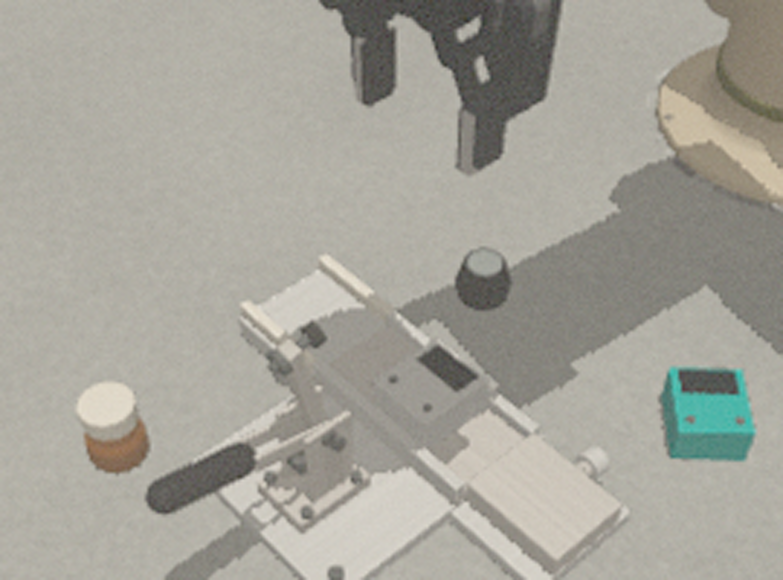

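The carrier is at fixture y ≈ +7 mm (columns 349–441) and unclamped. The fingertips at this opening are about 47 mm short of the TCP. I'll cage the carrier along y and slide it to the tray.

```bash
python3 - <<'E'
from plant import *
from h import *
f=np.load("fixw.npy"); o=[np.pi,0,f[2]]; D=47
T=lambda x,y,z: fix(f,np.array([x,y,z-D])/1000.)[0]
f0=get_state()["contact_force"]
def rep(n):
    s=get_state(); d=s["contact_force"]-f0; print(n,round(s["time"],2),np.round(s["position"],4),np.round(d,1),round(s["finger_gap"],4)); return np.linalg.norm(d)
move_straight(T(0,7,90),vel=0.15,rotation=o); 
move_straight(T(0,7,50),vel=0.1); ok=rep("a")<10
if ok: move_straight(T(0,7,36),vel=0.05); ok=rep("b")<10
if ok:
    gripper_to(0.057); rep("c")
    for y in [-15,-35,-55,-75,-95,-112.5]:
        move_straight(T(0,y,36),vel=0.06)
        if rep(y)>20: print("STOP"); break
w=capture("wrist"); c=capture("scene")
cv2.imwrite("pics/w9.png",(255*(w["img"]/255.)**.6).astype(np.uint8))
cv2.imwrite("pics/s9.png",cv2.resize((255*(c["img"][60:260,130:400]/255.)**.5).astype(np.uint8),None,fx=2.9,fy=2.9,interpolation=2))
E
```

```text
a 16.52 [ 0.4652 -0.0202  0.0034] [ 1.2 -0.7 -0.2] 0.0678
b 16.95 [ 0.4648 -0.0201 -0.0112] [ 1.  -1.2  0.5] 0.0681
c 17.22 [ 0.4651 -0.0201 -0.0108] [ 0.9 -0.5  0.3] 0.0567
-15 17.73 [ 0.4621 -0.0424 -0.011 ] [ 0.5 -1.4 -0.3] 0.0571
-35 18.22 [ 0.4596 -0.0622 -0.011 ] [ 0.8 -1.4 -0.4] 0.0571
-55 18.7 [ 0.4571 -0.082  -0.011 ] [ 1.3  0.3 -0.4] 0.0567
-75 19.18 [ 0.4545 -0.1019 -0.011 ] [ 1.1 -1.6 -0.3] 0.057
-95 19.67 [ 0.452  -0.1217 -0.011 ] [ 1.  -0.8  0.4] 0.057
-112.5 20.11 [ 0.4498 -0.1391 -0.011 ] [1.5 0.  0.3] 0.057
```

View pics/w9.png

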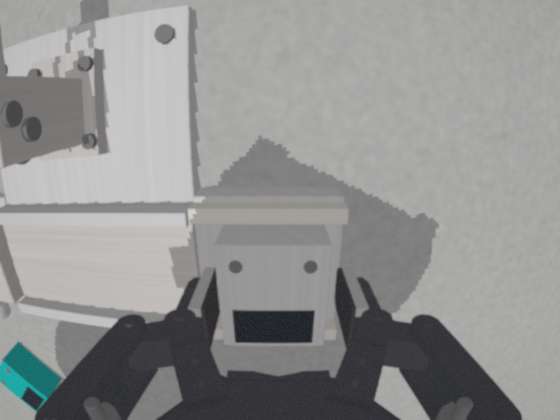

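View pics/s9.png

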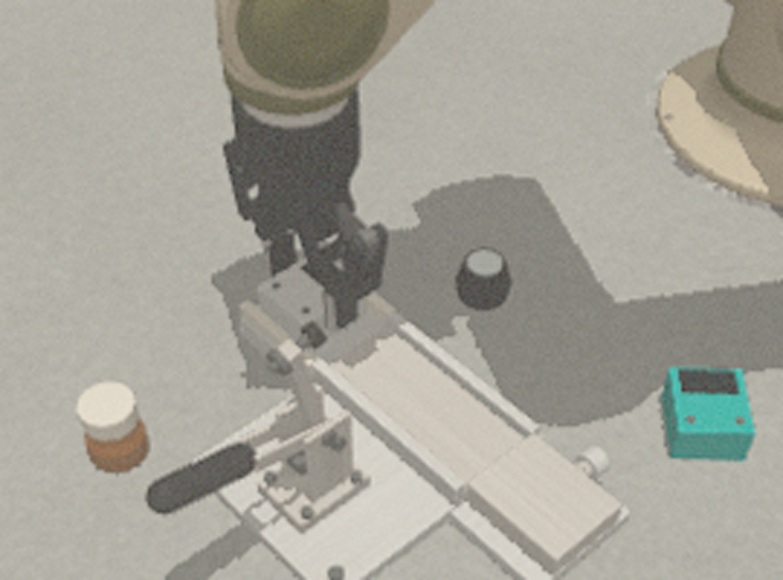

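The carrier is on the tray (columns 217–330, with the tray walls spanning 190–347). Next I release, lift clear and measure.

```bash
python3 - <<'E'
from plant import *
from h import *
f=np.load("fixw.npy"); o=[np.pi,0,f[2]]; D=47
T=lambda x,y,z: fix(f,np.array([x,y,z-D])/1000.)[0]
gripper_to(0.072); s0=get_state()
move_straight(T(0,-112.5,100),vel=0.12); move_straight(T(0,-112.5,247),vel=0.2)
s=get_state(); w=capture("wrist"); c=capture("scene"); print(s["time"],s["position"],s["finger_gap"],s["contact_force"])
import pickle; pickle.dump((s,w,c),open("w4.pkl","wb"))
img=cv2.resize(w["img"],None,fx=2,fy=2,interpolation=2)
def poly(Ps,col):
    Q=[]
    for a,b in zip(Ps,Ps[1:]+Ps[:1]): Q+= [np.array(a)+(np.array(b)-a)*t for t in np.linspace(0,1,8)]
    q=wproj(w,s,fix(f,np.array(Q)/1000.)); cv2.polylines(img,[np.round((q+.5)*2-.5).astype(int)],True,col,1,cv2.LINE_AA)
rect=lambda x0,x1,y0,y1,z:[(x0,y0,z),(x1,y0,z),(x1,y1,z),(x0,y1,z)]
poly(rect(-28,28,-134,-84,49),(0,0,255)); poly(rect(-31.5,31.5,-147,-71,29.5),(255,0,0)); poly(rect(-29.5,29.5,-70,70,30),(0,255,0))
cv2.imwrite("pics/w10.png",img[140:740,160:960])
cv2.imwrite("pics/s10.png",cv2.resize((255*(c["img"][60:260,130:400]/255.)**.5).astype(np.uint8),None,fx=2.9,fy=2.9,interpolation=2))
E
```

```text
22.075 [ 0.44926618 -0.13835252  0.19868023] 0.0717092456414324 [-0.61489627 -1.01944731 -0.31040106]
```

View pics/w10.png

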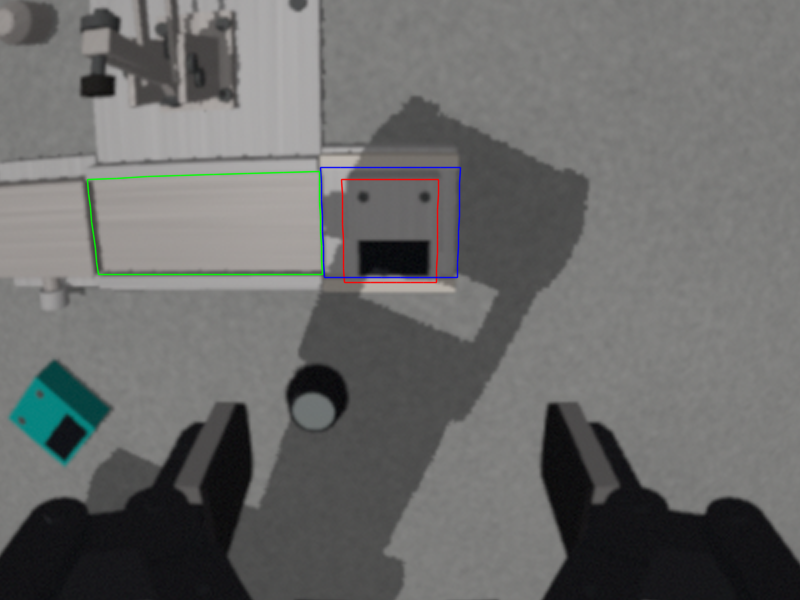

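View pics/s10.png

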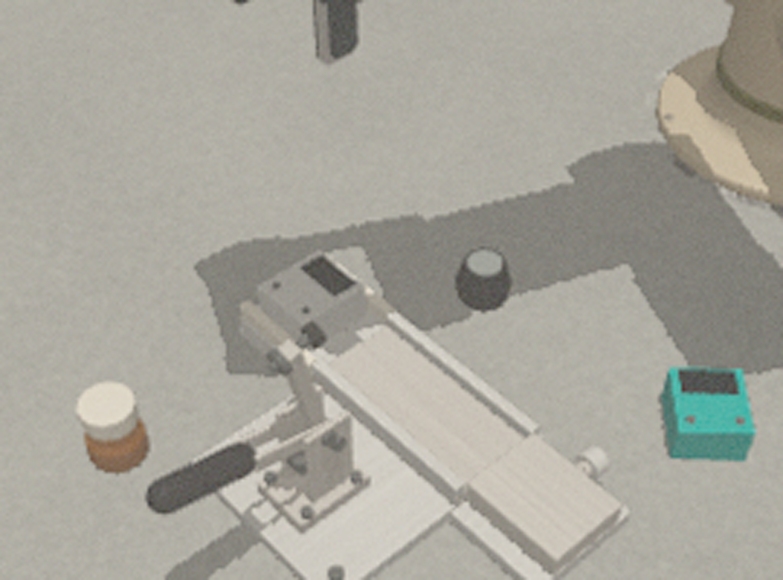

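```bash
python3 -c "
from plant import *
hold(0.3); s=get_state(); print(s['time'],s['contact_force']); print(hand_in())"
```

```text
22.475 [-0.16412495 -0.12867488 -1.23711496]
the job is handed in; nothing more can be done
None
```

I opened the clamp, slid the carrier along its guide onto the transfer tray at the -y end, and handed in at about 22.5 s.

**Clamp:** I pushed the handle over with closed fingers. It snapped fully back, and the last picture shows it nearly level with the arm standing open.

**Carrier:** It started about 7 mm off its seat towards +y. I held it loosely between the fingers and slid it without gripping or lifting it. In the last wrist picture its outline is within about 2 mm of the tray's middle along the guide, with both ends on the tray.

**Surroundings:** The objective is out of the last scene crop and only partly in the last wrist view. The jar and loupe looked unmoved in the last scene picture. The gripper had been lifted clear, and the contact force read about 1 N.

**What disagreed or failed:**
- **TCP offset:** The real fingertips end about 42 mm (closed) to 47 mm (68 mm open) short of the reported TCP. This contradicts the description, which puts the TCP at the very end of the fingers.
- **First push:** Because of that offset, my first push only pressed on the end of the grip, with about 35 N. I stopped and backed off, the handle sprang back upright, and the second push with the corrected offset worked.
- **Camera agreement:** The fixture position from the fixed cameras and from the wrist camera differed by about 3 to 4 mm. I used the wrist fit.

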